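# Spin the darkroom filter wheel and brake it on red

### The job

Check that the cleaned filter wheel runs freely and set it for red: flick it briskly with a fingertip and let go, so that it coasts round by itself, then brake it with a fingertip so that it stops with the white pointer at the red filter. Finish while still holding the wheel still there with the fingertip pressed lightly on it. This is work for the fingertips alone: do not lift or shift the stand, and leave everything else on the bench where it is.

Things in the scene. Friction and masses are not known exactly. Their poses are not given: they have to be found in the camera images.
- stand: Grey loose stand of the filter wheel, 2.5 kg on rubber feet: round foot 170 mm across, 18 mm high. Origin: centre of its underside on the bench, on the wheel's axis, which is upright (z up). A flat arm 26 mm wide and 12 mm high runs along its +x to a 14 x 18 mm post, 76 mm high, 138 mm from the axis, which carries the white pointer over the wheel's rim.
- wheel: Black disc lying level on the stand, 230 mm across, 8 mm thick, 0.3 to 0.55 kg, turning freely without end either way. Origin: on its upright axis, on its top face, 60 mm above the bench; x towards the red filter. Six flush filters, 37 mm across, 78 mm from the axis, 60 degrees apart: red, yellow, green, blue, violet, grey (anticlockwise from above). Hub 40 mm across, 12 mm high.
- pin (a point): Top of one of three like upright brass pins on the wheel for flicking it, 12 mm across, 24 mm high above the disc, 45 mm from the axis. This one stands 30 degrees anticlockwise (from above) of the red filter, the others at 150 and 270 degrees.
- red_filter (a point): Centre of the red filter, on the wheel's top face, 78 mm from the axis. Once flicked, the wheel coasts long: its speed halves about every 4 to 8 s, and it does not stop by itself for half a minute or more. A fingertip pushed lightly down on the disc (2 to 6 N, anywhere clear of pins and pointer) stops it at once; the disc does not yield.
- red_rim (a point): Point on the wheel's top face near its rim, straight outward of the red filter, 106 mm from the axis. It lies right under the pointer's tip when the red filter is at the pointer.
- pointer_tip (a point): Inner end of the white pointer, a bar 8 mm wide and 6 mm thick fixed to the stand, 106 mm from the wheel's axis and 71 mm above the bench (its underside is 8 mm above the disc); it points inward at the axis, along the stand's -x.
- loupe: Black focusing loupe, 42 mm across, 42 mm high, beside the stand. Bystander; origin: centre of its underside, as for the bystanders below.
- film_can: Small black film canister with a grey lid, 33 mm across, 50 mm high, beside the stand. Bystander.
- amber_bottle: Amber chemical bottle, 68 mm across, 170 mm high. Bystander.
- black_bottle: Black chemical bottle, 68 mm across, 170 mm high. Bystander.
- beaker: Clear measuring cup with a handle, 84 mm across, 110 mm high. Bystander.
- jug: White plastic jug with a handle, 100 mm across, 130 mm high. Bystander.
- reel: White film reel lying flat, 90 mm across, 42 mm high. Bystander.

How it is judged:
On the way, in this order (a step that is already met when the one before it is completed fails the run):
1. the wheel coasts briskly by itself (over 1.5 rad/s), nothing touching it (angular speed of wheel above 1.5 rad/s and contact force between each of the arm, the fingers and wheel below 0.05 N), for 0.5 s.
2. a fingertip has braked the wheel to a stop with the red filter at the pointer (horizontal distance between red_rim and pointer_tip below 0.022 m and angular speed of wheel below 0.06 rad/s and contact force between the fingers and wheel above 0.3 N), for 0.3 s.
At the end, for the whole second after the job is handed in: The wheel stands still (under 0.06 rad/s) with the rim point of the red filter within 22 mm of the pointer's tip seen from above (about 12 degrees), a finger resting on the wheel with more than 0.3 N; the stand is upright and within 15 mm of where it was (all of step 2 and distance of stand from where it was at the start of the episode below 0.015 m and angle between stand's own z axis and vertical below 0.05 rad); the arm keeps its last pose, push and grip.
It fails at once if the stand was shifted or lifted by more than 15 mm, or tipped (distance of stand from where it was at the start of the episode above 0.015 m or angle between stand's own z axis and vertical above 0.1 rad).
It fails at once if a bystander was moved, lifted or knocked over (distance of any of loupe, film_can, amber_bottle, black_bottle, beaker, jug, reel from where it was at the start of the episode above 0.015 m or angle between any of loupe, film_can, amber_bottle, black_bottle, beaker, jug, reel's own z axis and vertical above 0.3 rad).
It also fails if it takes over 72 s, if anything falls off the work surface, if the arm or the gripper's body presses on something with over 40 N, if the wrist force passes 120 N, or if a joint passes its speed limit or range.

### The arm

A 6-joint arm with a two-finger parallel gripper is mounted at the origin on the work surface. World frame = base frame: x ahead of the robot, y to its left, z up, the work surface at z = 0. Lengths are in m, angles in rad, forces in N, time in s.
With the tool pointing down it reaches from about 0.35 to 0.95 m from the base axis. Payload 17.4 kg.
Tool frame: the origin (TCP) lies midway between the tips of the shut fingers; the grasp point (between the pads) lies env.grip_depth behind it (env.grip_depth is the distance from the TCP to the grasp point, in m); z points along the fingers, y is the direction in which the jaws open and shut (so a half turn about z gives the same grasp; the last joint's range is limited). The gripper opens to 93 mm and grips with 3 to 60 N. Pads are 15 mm wide; open, the fingers measure 128 mm over their backs; the gripper's body (75 mm by 188 mm) begins 65 mm behind the grasp point.
Start: joints at [-1.379, 0.116, 1.442, -0, 1.584, -0.038], TCP at [0.154, -0.657, 0.219] pointing down, gripper open.
Joint ranges: [-2.83, 2.83], [-0.83, 2.19], [0.07, 2.5], [-1.14, 4.28], [0.01, 3], [-2.97, 2.97]. Speed limits (rad/s): [1.89, 1.89, 2.22, 3.14, 3.14, 3.14].

### API

Orientations are given as a unit quaternion [x, y, z, w].
In Python, from station import env gives the robot as it stands. The module is installed in compiled form; this text tells all that it offers.
- The arm moves only by the tool play_rows, never from a script. Its argument "motion" is a list of rows, each a list of 7 numbers: the turn, a rotation vector about the world's x, y, z in degrees, then the shift along the world's x, y, z in mm, then the closure, from 0 (fully open) to 1 (shut). A call has 1 to 12 rows; each row is the pose to reach, as a shift and turn from the pose measured when the call began; what a row does not reach only later rows make up. A row lasts 1/12 s, in which the tool goes at most 41.7 mm and 7.16 degrees, less where a joint would pass 70% of its speed; a pose out of reach is approached as far as the arm can. A call with a gripper value outside its range is refused whole. The fingers move at their own pace and stop on an object; "grip_force" is the grip in N (left out, the last holds). Time passes only in rows, so rows that repeat a pose let the fingers close. It gives the time, the measured TCP pose, the force and the opening at its end, in the units of the state.
- env.observe(): the state, without advancing time (a new reading comes with each control period).
- env.get_image(name): name is "scene" or "top"; returns (picture, depth): 400x640x3 uint8, blue, green, red; 400x640 float32, m along the optical axis (not along the pixel's ray), 0 where there is no reading.
- env.calibration(name): a dict with "fx", "fy", "cx", "cy" (pixels), "position" and "attitude" of the camera in the world. Camera axes: x right, y up, looking along -z (the intrinsics and any distortion apply to the point x, -y, -z); pixel columns grow to the right and rows downward; lengths in m; the calibration is good to about 2 mm. A picture is of the moment at which its call begins. calibration takes no time and is no camera call.
- env.close_job(): hands the job in, once; it reports no verdict.
The state is a dict: "time_s": time; "q": joint angles; "joint_velocities": joint speeds; "joint_efforts": joint torques, N m; "ee_pos": TCP position; "tool_rot": TCP orientation; "force": force on the tool from outside, world axes, zero at the start; "wrist_torque": the same for the moment, N m; "finger_gap": opening from 0.0 (shut) to 1.0 (fully open).
Only numpy, scipy, OpenCV 4.12 (cv2) and the standard library are available. Lean on these libraries where they do the work, as an engineer would, in place of code of your own. Each camera call takes 0.05 s, during which the arm holds its last target.

## Working session

There is one attempt and no reset: what is moved stays moved. The work goes in short steps, Python scripts to look and compute and a tool call to move; the robot and the scene stay as the last step left them, time stands still between calls to the robot, and variables do not carry over. Pictures are saved under pics/ and viewed, and the job is handed in when it is done.

Besides the shell and the picture viewer there is one more tool, called after "Emit:" in YAML: its name, and indented under it one key for each argument. play_rows: Moves the arm, as the interface text tells. Its arguments: {"type":"object","properties":{"motion":{"type":"array","items":{"type":"array","items":{"type":"number"}}},"grip_force":{"type":"number"}},"required":["motion"]}

```bash
mkdir -p pics; ls; python3 - <<'E'
from station import env
import cv2
print(env.observe()); print(env.grip_depth)
for n in("scene","top"):
    p,d=env.get_image(n); cv2.imwrite(f"pics/{n}0.png",p); import numpy as np; np.save(f"{n}0.npy",d); print(n,env.calibration(n))
E
```

```text
pics
{'time_s': 0.0, 'q': array([-1.37878932e+00,  1.16453647e-01,  1.44229071e+00,  2.47882998e-05,
        1.58401189e+00, -3.77832136e-02]), 'joint_velocities': array([-0.00120802,  0.0001536 , -0.00085344, -0.00017173, -0.00130755,
        0.00083559]), 'joint_efforts': array([-8.23251760e-07, -7.21266389e+01, -6.22598648e+01,  7.80714070e-02,
        2.37563584e-02, -7.76249703e-05]), 'ee_pos': array([ 0.15371443, -0.65703797,  0.21791119]), 'tool_rot': array([ 9.93406629e-01,  1.14642625e-01, -3.24628474e-05, -5.81024877e-04]), 'force': array([-0.42369834,  0.45408839,  0.2878186 ]), 'wrist_torque': array([-0.00055424,  0.00633417,  0.04651057]), 'finger_gap': 0.9969727459169424}
0.0188
scene {'fx': 413.65845645592356, 'fy': 413.65845645592356, 'cx': 324.24819816509563, 'cy': 193.52155468564737, 'position': array([ 0.97165779, -0.62872685,  0.7881114 ]), 'attitude': array([0.38644673, 0.12846538, 0.26832496, 0.8730162 ])}
top {'fx': 418.4133574962293, 'fy': 418.4133574962293, 'cx': 316.30985656254273, 'cy': 193.91875092647794, 'position': array([0.40443922, 0.03139481, 1.2705822 ]), 'attitude': array([-0.02582525,  0.04496894,  0.71604054, -0.69612987])}
```

View pics/scene0.png

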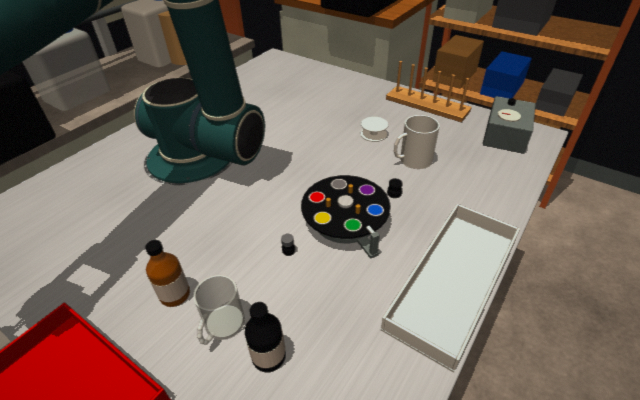

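View pics/top0.png

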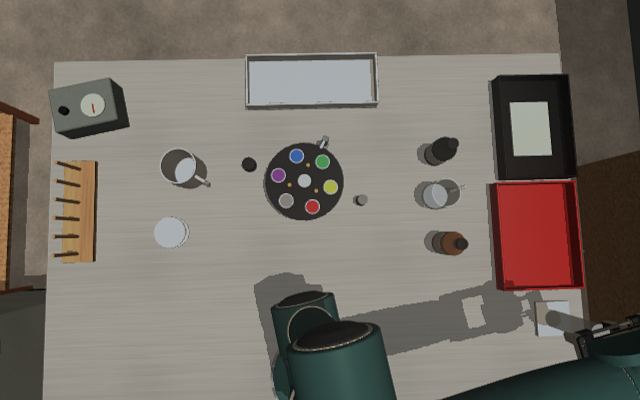

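The top view shows the wheel at about (304,181), red at (312,207) and the pointer post at (323,143). The film can is at (361,200) and the loupe at (249,164). Next I measure these positions.

```bash
cat > h.py <<'E'
import numpy as np, cv2
from scipy.spatial.transform import Rotation as R
from station import env
def ray(n,uv,z):
    c=env.calibration(n); d=np.array([(uv[0]-c['cx'])/c['fx'],-(uv[1]-c['cy'])/c['fy'],-1])
    d=R.from_quat(c['attitude']).apply(d); p=c['position']; return p+d*(z-p[2])/d[2]
def proj(n,P):
    c=env.calibration(n); v=R.from_quat(c['attitude']).inv().apply(np.array(P)-c['position'])
    return c['cx']+c['fx']*v[0]/-v[2], c['cy']-c['fy']*v[1]/-v[2]
def blob(p,lo,hi,box):
    hsv=cv2.cvtColor(p,cv2.COLOR_BGR2HSV); m=cv2.inRange(hsv,np.array(lo),np.array(hi))
    k=np.zeros_like(m); x0,y0,x1,y1=box; k[y0:y1,x0:x1]=m[y0:y1,x0:x1]
    n,l,s,c=cv2.connectedComponentsWithStats(k)
    if n<2: return None,0
    i=1+np.argmax(s[1:,4]); return c[i],s[i,4]
COL={'red':((0,150,80),(6,255,255)),'yellow':((22,120,80),(34,255,255)),'green':((45,120,60),(80,255,255)),'blue':((100,120,60),(122,255,255)),'violet':((130,80,50),(160,255,255))}
BOX={'top':(255,130,355,230),'scene':(295,168,395,250)}
def wheel(n,p):
    o={}
    for k,(a,b) in COL.items():
        c,s=blob(p,a,b,BOX[n]); o[k]=None if c is None else (ray(n,c,0.06),s)
    return o
E
python3 - <<'E'
from h import *
for n in('top','scene'):
    p=cv2.imread(f'pics/{n}0.png'); w=wheel(n,p)
    pts=[];ang=[]
    for i,(k,v) in enumerate(w.items()):
        if v is not None and v[1]>20: print(n,k,v[0].round(4),v[1]); pts.append(v[0][:2]);ang.append(i*np.pi/3)
    # rigid fit c + r R(th+ang)
    A=[];b=[]
    for q,a in zip(pts,ang):
        A+=[[1,0,np.cos(a),-np.sin(a)],[0,1,np.sin(a),np.cos(a)]]; b+=list(q)
    s,res,_,_=np.linalg.lstsq(np.array(A),np.array(b),rcond=None)
    print(n,'centre',s[:2],'r',np.hypot(*s[2:]),'th',np.degrees(np.arctan2(s[3],s[2])),res)
for n,b in(('top',(255,120,380,230)),('scene',(270,160,420,270))):
    p=cv2.imread(f'pics/{n}0.png')[b[1]:b[3],b[0]:b[2]]; cv2.imwrite(f'pics/{n}0c.png',cv2.resize(p,None,fx=5,fy=5,interpolation=cv2.INTER_NEAREST))
E
```

```text
top red [0.4899 0.0104 0.06  ] 101
top yellow [ 0.5462 -0.044   0.06  ] 102
top green [ 0.6211 -0.0228  0.06  ] 93
top blue [0.6404 0.0527 0.06  ] 106
top violet [0.5846 0.1074 0.06  ] 107
top centre [0.56525858 0.03162991] r 0.07808813743417656 th -164.2677229130887 [1.4865004e-07]
scene red [0.4908 0.0107 0.06  ] 108
scene yellow [ 0.5468 -0.0441  0.06  ] 132
scene green [ 0.622  -0.0232  0.06  ] 120
scene blue [0.6409 0.0526 0.06  ] 113
scene violet [0.5849 0.1078 0.06  ] 101
scene centre [0.56585826 0.03167155] r 0.07819312199124878 th -164.25645617966018 [5.12696369e-07]
```

View pics/top0c.png

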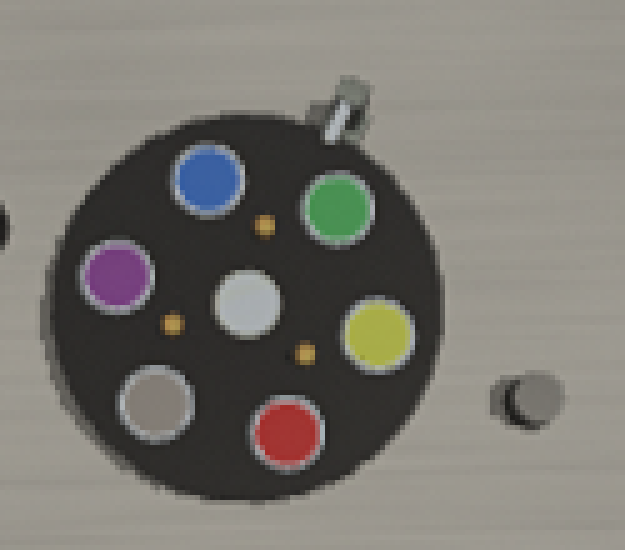

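View pics/scene0c.png

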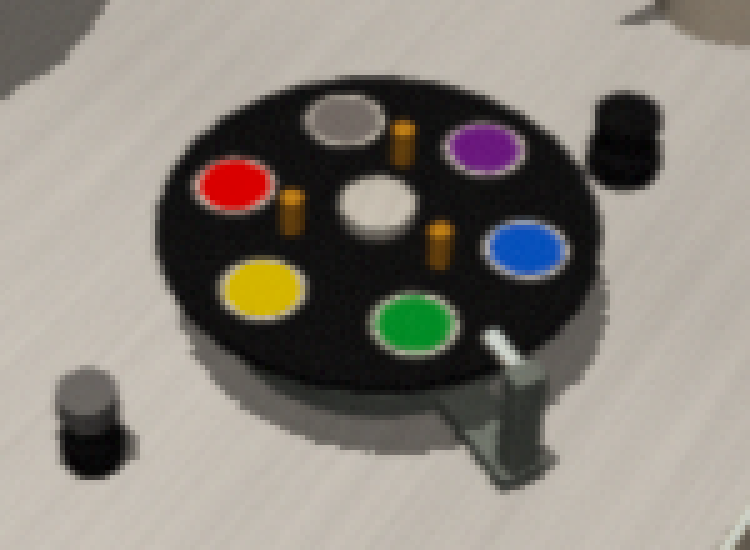

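```bash
python3 - <<'E'
from h import *
c=np.array([.5656,.0316])
for n,uv in(('top',(321.6,147.6)),('scene',(367.6,227.2))):
    P=ray(n,uv,.073); d=P[:2]-c; print(n,P.round(4),np.hypot(*d),np.degrees(np.arctan2(d[1],d[0])))
# post top
for n,uv in(('top',(325.5,137)),('scene',(375,234))):
    P=ray(n,uv,.076); d=P[:2]-c; print(n,'post',P.round(4),np.hypot(*d),np.degrees(np.arctan2(d[1],d[0])))
for k,uv,z in(('loupe',(249,164),.042),('can',(362,200),.05),('jug',(180,165),.13),('handle',(208,184),.07),('amber',(460,243),.17),('black',(449,146),.17),('beaker',(437,192),.1)): print(k,ray('top',uv,z).round(3))
E
```

```text
top [ 0.6594 -0.0222  0.073 ] 0.10816280189568728 -29.85766230666347
scene [ 0.663 -0.022  0.073] 0.11113402568063876 -28.811244463230924
top post [ 0.6899 -0.0344  0.076 ] 0.14071479475322843 -27.990273475652835
scene post [ 0.6894 -0.0337  0.076 ] 0.13996252543304638 -27.82722039597897
loupe [0.622 0.193 0.042]
can [ 0.505 -0.137  0.05 ]
jug [0.608 0.369 0.13 ]
handle [0.562 0.307 0.07 ]
amber [ 0.374 -0.375  0.17 ]
black [ 0.635 -0.362  0.17 ]
beaker [ 0.518 -0.344  0.1  ]
```

Emit:
play_rows:
  motion:
    - [0,0,0,0,0,30,1]
    - [0,0,0,15,30,80,1]
    - [0,0,0,35,65,90,1]
    - [0,0,0,55,100,90,1]
    - [0,0,0,75,135,90,1]
    - [0,0,0,95,170,90,1]
    - [0,0,0,115,205,90,1]
    - [0,0,0,135,240,90,1]
    - [0,0,0,155,275,90,1]
    - [0,0,0,175,310,90,1]
    - [0,0,0,190,345,90,1]
    - [0,0,0,205,380,90,1]

```text
time_s: 1.1
ee_pos: [0.3591, -0.275, 0.3078]
tool_rot: [0.993, 0.115, -0.0, -0.001]
force: [0.9, -0.1, -0.1]
finger_gap: 0.192
```

Emit:
play_rows:
  motion:
    - [0,0,0,12,35,0,1]
    - [0,0,0,25,70,0,1]
    - [0,0,0,40,105,0,1]
    - [0,0,0,55,140,-10,1]
    - [0,0,0,70,175,-20,1]
    - [0,0,0,85,210,-35,1]
    - [0,0,0,100,245,-60,1]
    - [0,0,0,110,280,-85,1]
    - [0,0,0,125,315,-110,1]
    - [0,0,0,135,345,-130,1]
    - [0,0,0,139,363,-160,1]
    - [0,0,0,139,363,-190,1]

```text
time_s: 2.1
ee_pos: [0.4983, 0.0915, 0.116]
tool_rot: [0.993, 0.116, -0.0, -0.001]
force: [1.0, -0.9, -0.9]
finger_gap: 0.004
```

```bash
python3 - <<'E'
from h import *
o=env.observe(); print(o['ee_pos'],o['force'],o['finger_gap'],o['tool_rot'],o['time_s'])
p,d=env.get_image('scene'); cv2.imwrite('pics/scene1.png',p)
p,d=env.get_image('top'); cv2.imwrite('pics/top1.png',p)
E
```

```text
[0.49830547 0.09147864 0.11596039] [ 1.02343415 -0.93654965 -0.92289176] 0.003925004647690416 [ 9.93231762e-01  1.16144974e-01 -1.08458241e-04 -1.00022126e-03] 2.1
```

View pics/scene1.png

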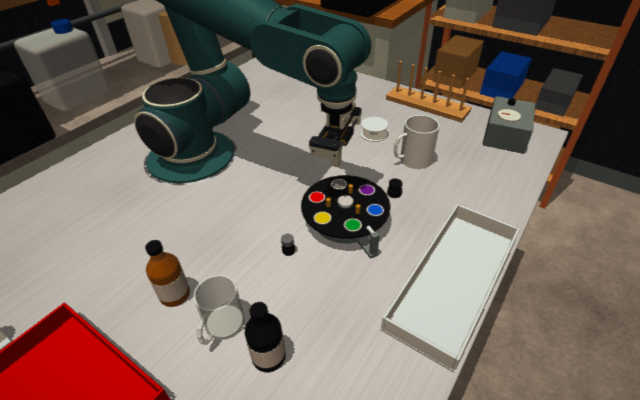

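View pics/top1.png

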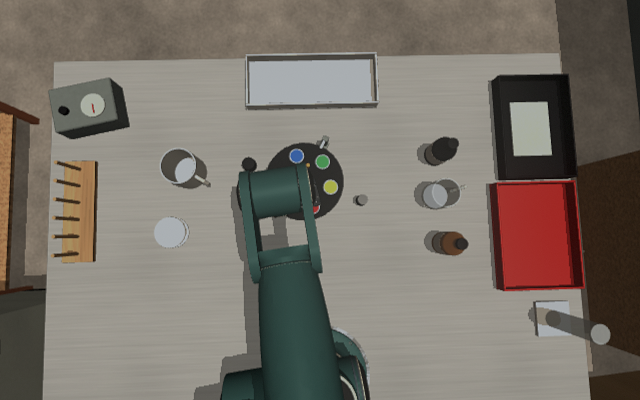

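The scene camera still sees the whole wheel, at about (345,207), with the arm at the braking spot. Next is a touch test on the stationary disc.

Emit:
play_rows:
  motion:
    - [0,0,0,0,-1,-15,1]
    - [0,0,0,0,-1,-30,1]
    - [0,0,0,0,-2,-42,1]
    - [0,0,0,0,-2,-50,1]
    - [0,0,0,0,-2,-51,1]
    - [0,0,0,0,-2,-51,1]
  grip_force: 10

```text
time_s: 2.7
ee_pos: [0.496, 0.0863, 0.0625]
tool_rot: [0.993, 0.115, -0.004, -0.001]
force: [0.2, -0.4, 0.5]
finger_gap: 0.005
```

Emit:
play_rows:
  motion:
    - [0,0,0,0,0,-2,1]
    - [0,0,0,0,0,-3,1]
    - [0,0,0,0,0,-3,1]

```text
time_s: 2.95
ee_pos: [0.4965, 0.0863, 0.0603]
tool_rot: [0.993, 0.115, -0.003, -0.0]
force: [0.7, -0.8, 1.7]
finger_gap: 0.004
```

Emit:
play_rows:
  motion:
    - [0,0,0,0,0,-1,1]
    - [0,0,0,0,0,-1,1]

```text
time_s: 3.12
ee_pos: [0.4968, 0.0866, 0.0602]
tool_rot: [0.993, 0.115, -0.003, -0.001]
force: [-1.9, 1.9, 7.9]
finger_gap: 0.008
```

Emit:
play_rows:
  motion:
    - [0,0,0,0,0,-1,1]
    - [0,0,0,0,0,-1,1]

```text
time_s: 3.28
ee_pos: [0.4972, 0.0869, 0.0602]
tool_rot: [0.993, 0.115, -0.002, -0.001]
force: [-2.1, 2.0, 7.9]
finger_gap: 0.005
```

Contact is at z = 0.060, and 1 mm of push gives about 8 N. Next I lift over the pin to the flick start.

Emit:
play_rows:
  motion:
    - [0,0,0,0,0,15,1]
    - [0,0,0,0,0,45,1]
    - [0,0,0,30,-1,55,1]
    - [0,0,0,60,-3,55,1]
    - [0,0,0,86,-4,50,1]
    - [0,0,0,86,-4,35,1]
    - [0,0,0,86,-4,22,1]
    - [0,0,0,86,-4,17.5,1]
    - [0,0,0,86,-4,17.5,1]
    - [0,0,0,86,-4,17.5,1]

```text
time_s: 4.12
ee_pos: [0.5827, 0.083, 0.078]
tool_rot: [0.993, 0.115, -0.002, -0.001]
force: [0.1, -0.3, 0.3]
finger_gap: 0.006
```

```bash
python3 - <<'E'
from h import *
o=env.observe(); print(o['ee_pos'],o['force'],o['finger_gap'],o['time_s'])
p,d=env.get_image('scene'); cv2.imwrite('pics/scene2.png',cv2.resize(p[130:270,260:430],None,fx=4,fy=4))
for k,v in wheel('scene',p).items():
    if v: print(k,v[0].round(4),v[1])
E
```

```text
[0.58273043 0.08299984 0.07796229] [ 0.06829587 -0.34290403  0.31989565] 0.005712647963972869 4.1167
red [ 0.4949 -0.0013  0.06  ] 109
yellow [ 0.5597 -0.0462  0.06  ] 134
green [ 0.6299 -0.0133  0.06  ] 118
blue [0.6364 0.0643 0.06  ] 113
violet [0.5831 0.107  0.06  ] 28
```

View pics/scene2.png

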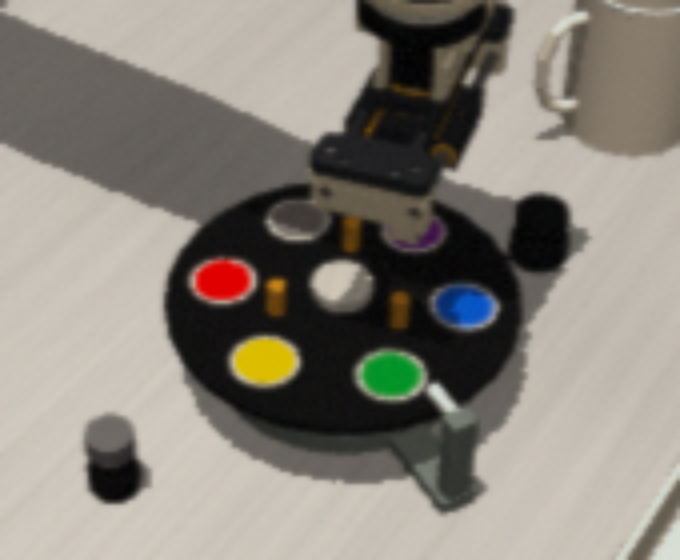

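Emit:
play_rows:
  motion:
    - [0,0,0,-6,-2,0,1]
    - [0,0,0,-16,-5,0,1]
    - [0,0,0,-27,-8,0,1]
    - [0,0,0,-38,-12,0,1]
    - [0,0,0,-49,-15,0,1]
    - [0,0,0,-58,-18,10,1]
    - [0,0,0,-62,-19,35,1]
    - [0,0,0,-66,-15,45,1]
    - [0,0,0,-75,-5,45,1]
    - [0,0,0,-85,4,35,1]
    - [0,0,0,-85,4,30,1]
    - [0,0,0,-85,4,30,1]

```text
time_s: 5.17
ee_pos: [0.4968, 0.0877, 0.1067]
tool_rot: [0.993, 0.116, -0.002, -0.001]
force: [-0.1, 0.1, -1.1]
finger_gap: 0.005
```

```bash
cat > m.py <<'E'
from h import *
c=np.array([.5657,.0316])
def meas(n=1,save=None):
    out=[]
    for i in range(n):
        t=env.observe()['time_s']; p,d=env.get_image('scene'); w=wheel('scene',p); zs=[]
        for j,(k,v) in enumerate(w.items()):
            if v is not None and v[1]>60:
                e=v[0][:2]-c
                if abs(np.hypot(*e)-.078)<.006: zs.append(np.exp(1j*(np.arctan2(e[1],e[0])-j*np.pi/3)))
        out.append((t,np.angle(np.mean(zs)) if zs else np.nan,len(zs)))
        if save and i==0: cv2.imwrite(save,cv2.resize(p[130:270,260:430],None,fx=4,fy=4))
    out=np.array(out); return out[:,0],np.unwrap(out[:,1]),out[:,2]
E
python3 - <<'E'
from m import *
o=env.observe(); print(o['ee_pos'],o['time_s'])
t,a,n=meas(8,'pics/scene3.png'); print(t,np.degrees(a).round(1),n); print(np.polyfit(t,a,1))
E
```

```text
[0.49679143 0.08766035 0.10665625] 5.1667
[5.1667 5.2167 5.2667 5.3167 5.3667 5.4167 5.4667 5.5167] [ 27.4  38.5  49.6  60.3  71.2  81.8  92.5 103. ] [5. 5. 5. 5. 5. 5. 5. 5.]
[  3.76659984 -18.9759795 ]
```

View pics/scene3.png

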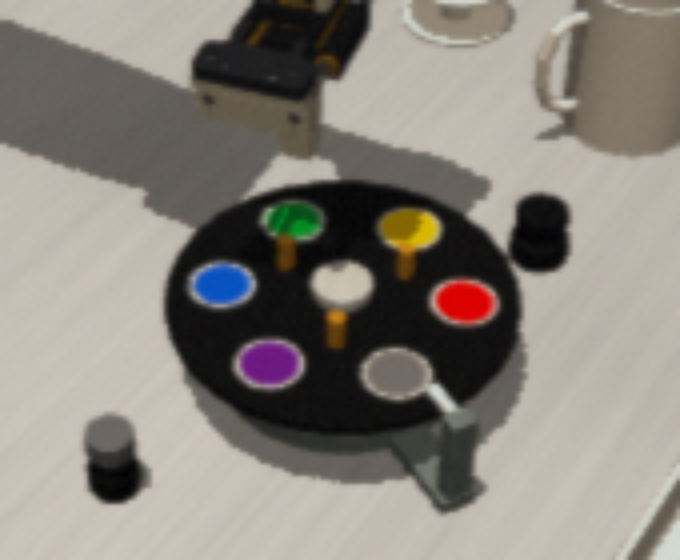

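The wheel coasts freely at 3.8 rad/s, with the finger clear of it. I let it slow down while tracking it.

Emit:
play_rows:
  motion:
    - [0,0,0,0,0,-15,1]
    - [0,0,0,0,0,-30,1]
    - [0,0,0,0,0,-38,1]
    - [0,0,0,0,0,-40,1]
    - [0,0,0,0,0,-40,1]
    - [0,0,0,0,0,-40,1]

```text
time_s: 6.07
ee_pos: [0.4985, 0.0869, 0.0692]
tool_rot: [0.993, 0.115, -0.001, -0.001]
force: [-0.1, -0.9, 0.5]
finger_gap: 0.004
```

```bash
python3 - <<'E'
from m import *
o=env.observe(); print(o['ee_pos'],o['force'],o['time_s'])
t,a,n=meas(200)
for i in range(0,200,20): print(t[i].round(2),np.degrees(a[i]).round(0),np.polyfit(t[i:i+20],a[i:i+20],1)[0].round(3),n[i:i+20].min())
E
```

```text
[0.49853282 0.08688593 0.06917304] [-0.11562983 -0.87381924  0.50977974] 6.0667
6.07 -145.0 3.212 5.0
7.07 39.0 2.82 5.0
8.07 200.0 2.466 5.0
9.07 341.0 2.164 5.0
10.07 464.0 1.898 5.0
11.07 573.0 1.662 5.0
12.07 668.0 1.456 5.0
13.07 751.0 1.279 5.0
14.07 824.0 1.12 5.0
15.07 888.0 0.98 5.0
```

```bash
python3 - <<'E'
from m import *
t,a,n=meas(140)
for i in range(0,140,20): print(t[i].round(2),np.degrees(a[i]).round(0),np.polyfit(t[i:i+20],a[i:i+20],1)[0].round(3),n[i:i+20].min())
from scipy.optimize import curve_fit
f=lambda t,A,B,k:A-B*np.exp(-k*(t-t0))
t0=t[-1]; (A,B,k),_=curve_fit(f,t,a,p0=(a[-1]+2,2,.13)); print(A,B,k,'resid',np.std(f(t,A,B,k)-a))
tt=np.arange(t0,t0+20,.25); th=np.degrees(f(tt,A,B,k))
T=np.radians(-28.5)
for m in range(-3,8):
    x=(A-(T+2*np.pi*m))/B
    if 0<x<1: tc=t0-np.log(x)/k; print('cross',m,tc,'omega',k*B*x)
print('now',env.observe()['time_s'],env.observe()['ee_pos'])
E
```

```text
16.07 -136.0 0.858 5.0
17.07 -87.0 0.748 5.0
18.07 -44.0 0.658 5.0
19.07 -7.0 0.579 5.0
20.07 26.0 0.508 5.0
21.07 55.0 0.444 5.0
22.07 81.0 0.391 5.0
4.576606043315033 2.7943791670462894 0.13118276358150727 resid 0.0013050952627304008
now 23.0667 [0.49828487 0.08687065 0.06855235]
```

It will run out of speed at about 262°, short of the red/pointer position at 331°, and I let the last good pass go by. There is plenty of time left, so I give it a second, gentler flick.

Emit:
play_rows:
  motion:
    - [0,0,0,0,3,6,1]
    - [0,0,0,5,6,10,1]
    - [0,0,0,12,6,10,1]
    - [0,0,0,18,6,10,1]
    - [0,0,0,23,6,10,1]
    - [0,0,0,23,6,10,1]

```text
time_s: 23.57
ee_pos: [0.5222, 0.0928, 0.0783]
tool_rot: [0.993, 0.115, -0.002, -0.001]
force: [0.2, 0.2, 0.1]
finger_gap: 0.003
```

Emit:
play_rows:
  motion:
    - [0,0,0,0,-4,0,1]
    - [0,0,0,0,-11,0,1]
    - [0,0,0,0,-18,0,1]
    - [0,0,0,0,-25,0,1]
    - [0,0,0,0,-32,0,1]
    - [0,0,0,0,-39,0,1]
    - [0,0,0,0,-45,10,1]
    - [0,0,0,0,-47,35,1]
    - [0,0,0,-5,-40,45,1]
    - [0,0,0,-15,-25,40,1]
    - [0,0,0,-23,-6,30,1]
    - [0,0,0,-23,-6,20,1]

```text
time_s: 24.57
ee_pos: [0.4984, 0.089, 0.0991]
tool_rot: [0.993, 0.116, -0.001, -0.001]
force: [-0.7, -0.6, -0.9]
finger_gap: 0.006
```

```bash
python3 - <<'E'
from m import *
from scipy.optimize import curve_fit
o=env.observe(); print(o['ee_pos'],o['force'],o['time_s'])
t,a,n=meas(30)
t0=t[-1];k=.132; f=lambda t,A,B:A-B*np.exp(-k*(t-t0))
(A,B),_=curve_fit(f,t,a,p0=(a[-1]+2,2)); print('omega',k*B,np.degrees(a[[0,-1]]),'resid',np.std(f(t,A,B)-a),t0)
for m in range(-3,8):
    x=(A-(np.radians(-28.5)+2*np.pi*m))/B
    if 0<x<1: print('cross',m,t0-np.log(x)/k,'omega',k*B*x)
E
```

```text
[0.49837229 0.08895231 0.09907393] [-0.65632458 -0.61306089 -0.85038766] 24.5667
omega 1.9346286495334546 [-147.44642088   29.59996187] resid 0.0015011263097186815 26.0167
cross 1 29.390000715693024 omega 1.2394152566878025
cross 2 37.76994734794648 omega 0.41003479614009686
```

Red passes the pointer at t ≈ 37.8 s with 0.41 rad/s. I lower to a low hover and track it there.

Emit:
play_rows:
  motion:
    - [0,0,0,0,-1,-15,1]
    - [0,0,0,0,-2,-28,1]
    - [0,0,0,0,-2,-32,1]
    - [0,0,0,0,-2,-33,1]
    - [0,0,0,0,-2,-33,1]

```text
time_s: 26.48
ee_pos: [0.499, 0.0848, 0.0651]
tool_rot: [0.993, 0.115, -0.002, -0.001]
force: [0.6, 0.2, -0.5]
finger_gap: 0.005
```

```bash
python3 - <<'E'
from m import *
from scipy.optimize import curve_fit
t=env.observe()['time_s']
t,a,n=meas(int((37.2-t)/.05))
t,a=t[-100:],a[-100:]
t0=t[-1]; f=lambda t,A,B,k:A-B*np.exp(-k*(t-t0))
(A,B,k),_=curve_fit(f,t,a,p0=(a[-1]+2,2,.13)); print('omega',k*B,np.degrees(a[[0,-1]]),'resid',np.std(f(t,A,B,k)-a),t0)
for m in range(-3,8):
    x=(A-(np.radians(-28.5)+2*np.pi*m))/B
    if 0<x<1: print('cross',m,t0-np.log(x)/k,'omega',k*B*x)
o=env.observe(); print(o['ee_pos'],o['force'],o['time_s'])
E
```

```text
omega 0.4447141283677242 [498.2333954  677.11516132] resid 0.001762889888084082 37.1333
cross 2 37.72111254343364 omega 0.41117842960849715
[0.49912433 0.0848438  0.0652835 ] [-0.05211283  0.77064959  0.21873919] 37.1833
```

Emit:
play_rows:
  motion:
    - [0,0,0,0,0,0,1]
    - [0,0,0,0,0,-1,1]
    - [0,0,0,0,0,-2,1]
    - [0,0,0,0,0,-3,1]
    - [0,0,0,0,0,-4.5,1]
    - [0,0,0,0,0,-5.6,1]
    - [0,0,0,0,0,-5.6,1]
    - [0,0,0,0,0,-5.6,1]
    - [0,0,0,0,0,-5.6,1]

```text
time_s: 37.93
ee_pos: [0.4993, 0.085, 0.0602]
tool_rot: [0.993, 0.115, -0.001, -0.001]
force: [-2.1, 0.9, 6.6]
finger_gap: 0.004
```

```bash
python3 - <<'E'
from m import *
o=env.observe(); print(o['ee_pos'],o['force'],o['time_s'])
t,a,n=meas(10,'pics/scene4.png'); print(np.degrees(a).round(2),n); print(np.polyfit(t,a,1)[0])
o=env.observe(); print(o['ee_pos'],o['force'],o['time_s'])
E
```

```text
[0.4993389  0.08503329 0.06019553] [-2.05975636  0.90518213  6.62643135] 37.9333
[-30.51 -30.51 -30.51 -30.49 -30.53 -30.51 -30.48 -30.51 -30.51 -30.49] [5. 5. 5. 5. 5. 5. 5. 5. 5. 5.]
0.00047974217763586464
[0.49934583 0.08503271 0.06018753] [-1.8767037  -0.49901886  6.7155338 ] 38.4333
```

View pics/scene4.png

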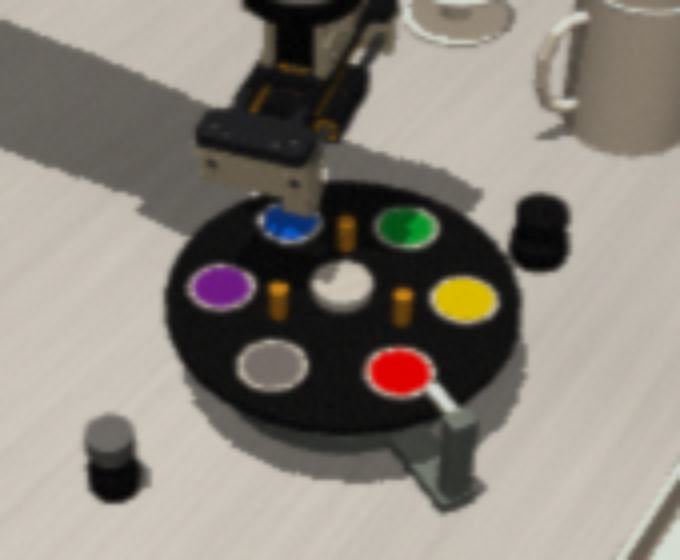

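The wheel is still, with red at the pointer: in the crop, red is at (400,372) and the pointer tip at (433,388). It sits 2° off, about 4 mm at the rim, under a push of roughly 6.6 N, so I hand it in.

```bash
python3 -c "
from station import env
print(env.close_job())"
```

```text
the job is handed in; nothing more can be done
None
```

The filter wheel runs freely and is set for red. It stands still with the red filter at the pointer and the fingertip resting on it. I handed the job in at about 38.4 s; no verdict was reported.

- **First flick:** the wheel coasted by itself at about 3.8 rad/s with nothing touching it. Its speed halved roughly every 5 s.
- **Second flick:** I let the last good pass of the red filter go by, and the wheel would have run down short of the pointer. I flicked it a second time, to about 2 rad/s or a little more, and braked it as red came round at about 0.4 rad/s.
- **Last checks:** ten pictures over 0.5 s showed no movement. Red stood at -30.5°, against the pointer measured at about -28.5° (its readings ran from -27.8° to -29.9°). That is about 4 mm at the rim, where 22 mm is allowed.
- **Pressing force:** the fingertip pressed with about 6.6 N, slightly over the suggested 2 to 6 N. That is steady and well above the 0.3 N needed.
- **Stand and bench:** the last picture, which covers only the wheel area, showed no visible shift of the stand, loupe or film canister. I did not measure their positions again at the end, or look at the other items.

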